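# Fit the stop blade, then hold the index plunger out

### The job

Change over the length stop on the welding table: take the wide stop blade (the one with the T-bar grip) out of the wooden rack, slide it edgewise down into the slot of the length stop until it is fully home, and let go of it. Then take the round plunger knob of the length stop, pull it straight up as far as it goes, and finish while still holding it up in the gripper, so that the pin stays clear of its hole and a workmate can shift the stop. Leave the narrow gauge in its place in the rack.

Things in the scene. Friction and masses are not known exactly. Their poses are not given: they have to be found in the camera images.
- stop: The length stop, fixed to the table (it does not move). An aluminium rail 56 x 240 x 20 mm with a row of index holes, on which stand a grey head block 90 x 50 x 50 mm (top 70 mm above the table) with a slot in its top, and an arm with a steel sleeve (22 mm diameter, top at 66 mm) that carries the index plunger. Origin on the table under the middle of the rail; x across the rail, y along the rail, z up. Head and slot lie at y = +55 mm, plunger at y = -55 mm.
- slot_mouth (a point): Centre of the slot's mouth, in the top face of the head block, 70 mm above the table. The slot is 64 mm long along its x (across the rail), 11 mm wide along its y, 35 mm deep with a closed floor, and has a 2 mm chamfer.
- blade_mid (a point): Middle (half-way up, 44 mm above its lower edge) of the stop blade, a loose steel plate of 0.22 to 0.35 kg, 88 mm high: 60 mm wide along its x, 8 mm thick along its y, z up. Its top 20 mm is a T-bar grip 50 mm long along x and 16 mm thick along y, whose centre is 34 mm above this point. Starts upright in a rack groove, lower edge 12 mm above the table; may go into the slot either way round. When fully home in the slot this point is 9 mm above slot_mouth.
- stop_blade: The same stop blade; origin in the middle of its lower edge, 44 mm below blade_mid; z up along the blade.
- rack: Wooden rack block 96 x 170 x 40 mm, fixed to the table; origin at the centre of its underside. Two grooves run along its x, at y = -40 and +40 mm, each 64 mm long, 11 mm wide, 28 mm deep, floor 12 mm above the table. The stop blade stands upright in either one and the narrow gauge in the other.
- gauge_mid (a point): Middle of the narrow gauge, a loose steel plate 30 mm wide and 8 mm thick with a round disc head (32 mm), 72 mm high, standing in the other groove of the rack. Not to be disturbed.
- knob_mid (a point): Middle of the plunger's black knob, a plain upright cylinder of 30 mm diameter and 32 mm height; when the pin is seated its middle is 88 mm above the table (knob from 72 to 104 mm). It moves straight up only.
- plunger (a joint): Lift of the plunger in m: 0 = pin seated in its hole, 0.020 = fully up against its stop (about 10 mm lift frees the pin from the rail). A spring pulls it down with 4 N when seated and 10 N when fully up; it snaps back when let go.
Mind the look-alikes: they are no part of the job. Leave any turquoise or yellow look-alike of the stop_blade alone.

How it is judged:
By the outcome, as a careful person would: the job done as asked, in the order asked, and still so for the second after the job is handed in, while the arm keeps its last pose, push and grip.
It also fails if it takes over 46 s, if anything falls off the work surface, if the arm or the gripper's body presses on something with over 40 N, if the wrist force passes 120 N, or if a joint passes its speed limit or range.

### The arm

A 6-joint arm with a two-finger parallel gripper is mounted at the origin on the work surface. World frame = base frame: x ahead of the robot, y to its left, z up, the work surface at z = 0. Lengths are in m, angles in rad, forces in N, time in s.
With the tool pointing down it reaches from about 0.375 to 0.9 m from the base axis. Payload 3.1 kg.
Tool frame: the origin (TCP) lies at the very end of the fingers, on their centre line; the grasp point (between the pads) lies robot.grasp_offset behind it (robot.grasp_offset is the distance from the TCP to the grasp point, in m); z points along the fingers, y is the direction in which the jaws open and shut (so a half turn about z gives the same grasp; the last joint's range is limited). The gripper opens to 87 mm and grips with 3 to 60 N. Pads are 19 mm wide; open, the fingers measure 117 mm over their backs; the gripper's body (75 mm by 190 mm) begins 51 mm behind the grasp point.
Start: joints at [1.087, 0.527, 1.433, -0, 1.181, -0.178], TCP at [0.188, 0.596, 0.198] pointing down, gripper open.
Joint ranges: [-3.08, 3.08], [-0.75, 2.2], [0.22, 2.44], [-1.43, 4.57], [0, 2.65], [-2.85, 2.85]. Speed limits (rad/s): [2.79, 2.79, 3.14, 3.14, 3.14, 3.14].

### API

Orientations are given as a unit quaternion [x, y, z, w].
In Python, from rig import robot gives the robot as it stands.
- The arm moves only by the tool drive_tool, never from a script. Its argument "targets" is one flat list of numbers, 6 for each row, row after row: the shift along the tool's x, y, z in cm, then the turn, a rotation vector about the tool's x, y, z in degrees. A call has 1 to 12 rows; each row is the pose to reach, as a shift and turn from the pose commanded when the call began, along the tool's axes at that moment; what a row does not reach only later rows make up. A row lasts 1/12 s, in which the tool goes at most 41.7 mm and 7.16 degrees, less where a joint would pass 70% of its speed; a pose out of reach is approached as far as the arm can. A call with a gripper value outside its range is refused whole. "grip" is the gripper command: -1 is fully open, 1 is shut, values between are in proportion, set as the call begins (left out, the last holds). The fingers move at their own pace and stop on an object; "squeeze" is the grip in N (left out, the last holds). Time passes only in rows, so rows that repeat a pose let the fingers close. It gives the time, the measured TCP pose, the force and the opening at its end, in the units of the state.
- robot.get_obs(): the state, without advancing time (a new reading comes with each control period).
- robot.camera(name): name is "scene" or "top" or "wrist"; returns (picture, depth): 384x512x3 uint8, red, green, blue; 384x512 float32, m along the optical axis (not along the pixel's ray), 0 where there is no reading.
- robot.calibration(name): a dict with "mtx" (3x3 intrinsics, pixels), "distortion" ([k1, k2, p1, p2, k3] as OpenCV has them; the pictures are not rectified), "R" (3x3) and "t" (3): a world point X has camera coordinates R X + t; the wrist camera has in their place "hand_eye" (4x4, takes a point from camera to tool coordinates, whose origin is the TCP and whose axes are the flange's). Camera axes: x right, y down, z forward; pixel columns grow to the right and rows downward; lengths in m; the calibration is good to about 2 mm. A picture is of the moment at which its call begins: read the wrist's pose just before it. calibration takes no time and is no camera call.
- robot.hand_in(): hands the job in, once; it reports no verdict.
The state is a dict: "time": time; "q": joint angles; "joint_velocities": joint speeds; "joint_torque": joint torques, N m; "position": TCP position; "tool_rot": TCP orientation; "ft_force": force on the tool from outside, world axes, zero at the start; "moment": the same for the moment, N m; "grip_width": finger opening in m.
Only numpy, scipy, OpenCV 4.12 (cv2) and the standard library are available. Lean on these libraries where they do the work, as an engineer would, in place of code of your own. Each camera call takes 0.05 s, during which the arm holds its last target.

## Working session

There is one attempt and no reset: what is moved stays moved. The work goes in short steps, Python scripts to look and compute and a tool call to move; the robot and the scene stay as the last step left them, time stands still between calls to the robot, and variables do not carry over. Pictures are saved under pics/ and viewed, and the job is handed in when it is done.

Besides the shell and the picture viewer there is one more tool, called after "Request:" as name(argument=value, ...) on one line, values as JSON. drive_tool: Moves the arm, as the interface text tells. Its arguments: {"type":"object","properties":{"targets":{"type":"array","items":{"type":"number"}},"grip":{"type":"number"},"squeeze":{"type":"number"}},"required":["targets"]}

```bash
ls; mkdir -p pics
python3 - <<'E'
from rig import robot
import cv2,numpy as np
print(robot.get_obs()); print(robot.grasp_offset)
for n in ["scene","top"]:
    im,d=robot.camera(n); cv2.imwrite(f"pics/{n}0.png",im[:,:,::-1]); np.savez(f"pics/{n}0.npz",im=im,d=d)
    c=robot.calibration(n); print(n,c)
print(robot.calibration("wrist"))
E
```

```text
pics
{'time': 0.0, 'q': array([ 1.08653050e+00,  5.28481969e-01,  1.43389278e+00, -9.82775995e-06,
        1.18135129e+00, -1.78462994e-01]), 'joint_velocities': array([-2.48095614e-04, -2.55686421e-05, -1.44921096e-03, -9.30301588e-05,
       -7.86606832e-04, -1.12207624e-03]), 'joint_torque': array([-2.78651743e-03, -4.40046465e+01, -1.76594138e+01,  6.31056377e-02,
        5.84048009e-02, -1.71260003e-04]), 'position': array([0.1877516 , 0.59532844, 0.19736498]), 'tool_rot': array([ 1.52304403e-01,  9.88333057e-01, -1.01014108e-03, -3.42733760e-04]), 'ft_force': array([-0.30000202, -0.22523644,  0.7231343 ]), 'moment': array([-0.06132059,  0.03221689, -0.01465551]), 'grip_width': 0.0870225534879856}
0.0187
scene {'mtx': array([[357.44365351,   0.        , 253.17934631],
       [  0.        , 357.44365351, 196.19075349],
       [  0.        ,   0.        ,   1.        ]]), 'distortion': array([0.00481907, 0.        , 0.        , 0.        , 0.        ]), 'R': array([[ 0.70455227,  0.70965117, -0.00114635],
       [ 0.59211999, -0.58875439, -0.5502383 ],
       [-0.39115217,  0.3869
[... 474 characters left out ...]
e-02, -7.32929814e-05, -9.95700757e-01]]), 't': array([-0.00535959,  0.56603201,  0.77478636])}
{'mtx': array([[320.57465806,   0.        , 257.11122144],
       [  0.        , 320.57465806, 188.62077656],
       [  0.        ,   0.        ,   1.        ]]), 'distortion': array([-0.09150261,  0.        ,  0.        ,  0.        ,  0.        ]), 'hand_eye': array([[ 5.73593181e-04, -9.69122577e-01, -2.46578795e-01,
         6.70023629e-02],
       [ 9.99999834e-01,  5.68760575e-04,  9.08203478e-05,
         4.31275280e-05],
       [ 5.22282480e-05, -2.46578807e-01,  9.69122742e-01,
        -1.85717164e-01],
       [ 0.00000000e+00,  0.00000000e+00,  0.00000000e+00,
         1.00000000e+00]])}
```

View pics/scene0.png

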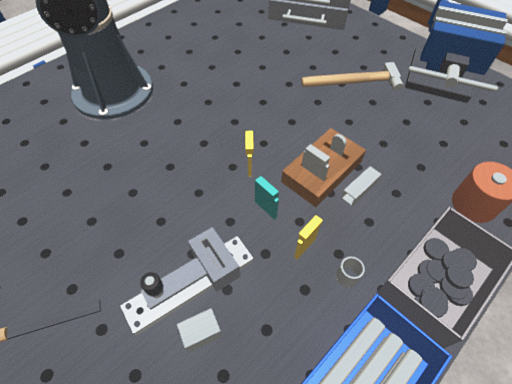

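View pics/top0.png

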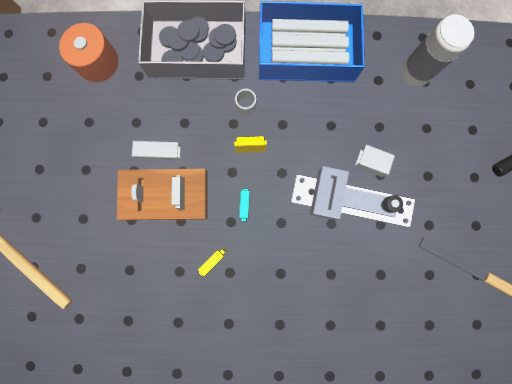

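The top view shows the rack at about (160,195), with a T-bar plate at (177,192) and a round-headed gauge at (137,193). The stop's head and slot are at (332,192) and the knob at (395,204). The turquoise (244,205) and yellow (250,142), (211,263) plates are look-alikes. I'll confirm this with enlarged crops.

```bash
cat > h.py <<'E'
import numpy as np,cv2
from rig import robot
def load(n,k=0):
    z=np.load(f"pics/{n}{k}.npz"); return z['im'],z['d']
def camRt(n,obs=None):
    c=robot.calibration(n)
    if n!="wrist": return c,c['R'],c['t']
    from scipy.spatial.transform import Rotation as Ro
    T=np.eye(4);T[:3,:3]=Ro.from_quat(obs['tool_rot']).as_matrix();T[:3,3]=obs['position']
    W=np.linalg.inv(T@c['hand_eye']); return c,W[:3,:3],W[:3,3]
def plane(n,uv,z,obs=None):
    c,R,t=camRt(n,obs); uv=np.asarray(uv,float).reshape(-1,1,2)
    p=cv2.undistortPoints(uv,c['mtx'],c['distortion']).reshape(-1,2)
    r=np.c_[p,np.ones(len(p))]@R; o=-R.T@t
    return o+r*((z-o[2])/r[:,2])[:,None]
def cloud(n,d,obs=None):
    c,R,t=camRt(n,obs); h,w=d.shape
    uv=np.stack(np.meshgrid(np.arange(w),np.arange(h)),-1).reshape(-1,1,2).astype(float)
    p=cv2.undistortPoints(uv,c['mtx'],c['distortion']).reshape(-1,2)
    P=(np.c_[p,np.ones(len(p))]*d.reshape(-1,1)-t)@R
    return P.reshape(h,w,3)
E
python3 - <<'E'
from h import *
a,d=load("top"); s,ds=load("scene")
c1=cv2.resize(a[160:230,105:215],None,fx=5,fy=5,interpolation=cv2.INTER_CUBIC)
c2=cv2.resize(s[120:210,270:380],None,fx=5,fy=5,interpolation=cv2.INTER_CUBIC)[:, :]
cv2.imwrite("pics/c1.png",c1[:,:,::-1]);cv2.imwrite("pics/c2.png",c2[:,:,::-1])
c3=cv2.resize(a[155:235,285:420],None,fx=5,fy=5,interpolation=cv2.INTER_CUBIC); cv2.imwrite("pics/c3.png",c3[:,:,::-1])
P=cloud("top",d)
for (u,v) in [(177,180),(177,192),(137,193),(160,210),(332,192),(322,192),(395,204),(250,142),(244,205),(60,250)]: print(u,v,P[v,u].round(4))
E
```

```text
177 180 [0.5793 0.1417 0.0994]
177 192 [0.5579 0.1409 0.0997]
137 193 [0.557  0.2192 0.0759]
160 210 [0.5284 0.1842 0.0378]
332 192 [ 0.5681 -0.1435  0.0442]
322 192 [ 0.5651 -0.1199  0.071 ]
395 204 [ 0.5428 -0.2441  0.1053]
250 142 [0.6522 0.0137 0.0886]
244 205 [0.5378 0.0224 0.0877]
60 250 [0.4452 0.3949 0.0007]
```

View pics/c1.png

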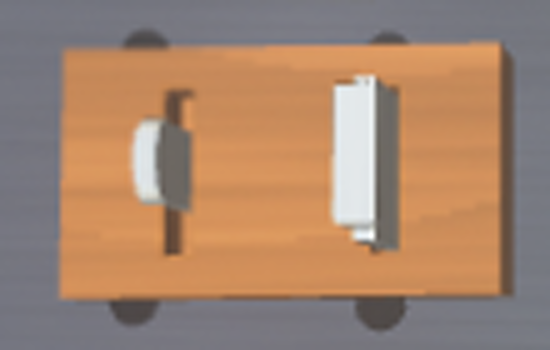

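View pics/c2.png

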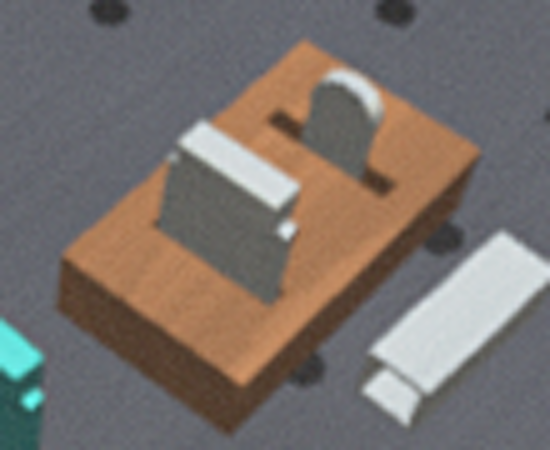

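View pics/c3.png

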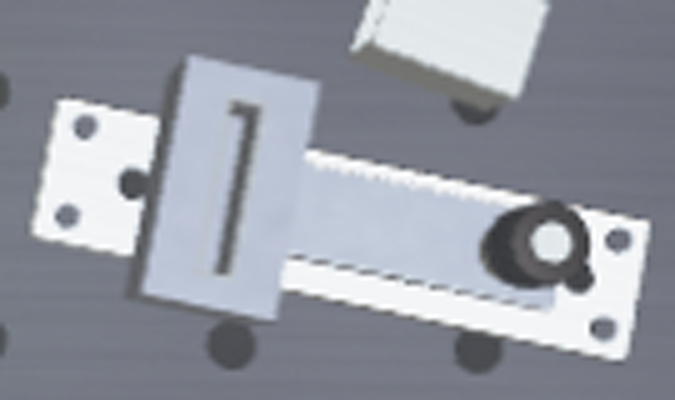

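Confirmed: the grey T-bar plate in the rack at top-view (177,192) is the wide blade. The round-headed one at (137,193) is the gauge. The turquoise and yellow plates, and the grey ones lying on the table, are not part of the job. Next I'll measure the poses.

```bash
cat > meas.py <<'E'
from h import *
def rect(pts):
    (c,wh,an)=cv2.minAreaRect((pts[:,:2]*1000).astype(np.float32)); return np.round(c,1),np.round(wh,1),round(an,1)
for n in ["top","scene"]:
    im,d=load(n); P=cloud(n,d)
    z=P[...,2]; 
    def sel(cx,cy,r,z0,z1): return (abs(P[...,0]-cx)<r)&(abs(P[...,1]-cy)<r)&(z>z0)&(z<z1)
    for nm,cx,cy,r,z0,z1 in [("bladetop",.56,.141,.045,.09,.11),("head",.565,-.14,.07,.064,.077),("knob",.5428,-.2441,.035,.095,.115),("rack",.556,.18,.12,.034,.046),("gauge",.557,.219,.03,.06,.09),("rail",.55,-.19,.14,.012,.028)]:
        m=sel(cx,cy,r,z0,z1).astype(np.uint8)
        k,l,st,ce=cv2.connectedComponentsWithStats(m)
        if k<2: print(n,nm,"none");continue
        i=1+np.argmax(st[1:,4]); mm=l==i; Q=P[mm]
        print(n,nm,mm.sum(),"z",np.median(Q[:,2]).round(4),"mean",Q[:,:2].mean(0).round(4),"rect",*rect(Q))
E
python3 meas.py
```

```text
top bladetop 271 z 0.0994 mean [0.5604 0.1436] rect [560.8 144. ] [48.4 16.7] 1.9
top head 1118 z 0.0697 mean [ 0.5656 -0.136 ] rect [ 565.5 -136.2] [49.5 90.4] 78.8
top knob 236 z 0.1038 mean [ 0.5443 -0.2427] rect [ 544.6 -243.6] [27.8 29. ] 85.0
top rack 3791 z 0.0396 mean [0.5591 0.1837] rect [560.1 184.2] [ 97.1 171.6] 1.8
top gauge 129 z 0.0782 mean [0.559  0.2217] rect [559.3 223. ] [30.2  9.4] 2.0
top rail 770 z 0.0198 mean [ 0.5298 -0.2586] rect [ 544.6 -239.2] [141.6  56.8] 79.7
scene bladetop 226 z 0.0989 mean [0.5649 0.14  ] rect [563.3 141.8] [50.3 17.2] 0.9
scene head 1243 z 0.0696 mean [ 0.57   -0.1387] rect [ 568.  -137.7] [50.4 91.4] 79.2
scene knob 314 z 0.1036 mean [ 0.5492 -0.246 ] rect [ 548.1 -245.8] [28.9 29. ] 27.6
scene rack 2063 z 0.0395 mean [0.5688 0.1726] rect [561.4 182.4] [ 97.8 172.7] 1.7
scene gauge 141 z 0.0739 mean [0.5631 0.2199] rect [562.  221.9] [31.7  9.9] 0.2
scene rail 1562 z 0.0196 mean [ 0.5563 -0.2561] rect [ 551.4 -236.1] [151.6  57.5] 77.4
```

```bash
cat > plan.py <<'E'
import sys
from h import *
from scipy.spatial.transform import Rotation as Ro
# target: x y z yaw(deg of tool y axis in world), tool straight down
def delta(x,y,z,yaw,obs=None):
    o=obs or robot.get_obs(); R=Ro.from_quat(o['tool_rot'])
    yv=np.array([np.cos(np.radians(yaw)),np.sin(np.radians(yaw)),0]); zv=np.array([0,0,-1.]); xv=np.cross(yv,zv)
    Rt=Ro.from_matrix(np.c_[xv,yv,zv])
    cand=(R.inv()*Rt).as_rotvec(degrees=True)
    d=R.inv().apply(np.array([x,y,z])-o['position'])*100
    return d.round(2),cand.round(2)
if __name__=="__main__":
    print(*delta(*map(float,sys.argv[1:5]))); o=robot.get_obs(); print(o['time'],o['position'].round(4),o['q'].round(3),o['ft_force'].round(2))
E
python3 plan.py 0.562 0.143 0.20 91.8
```

```text
[-49.3  -31.87  -0.21] [ -0.11  -0.04 -19.32]
0.1 [0.1878 0.5954 0.1975] [ 1.086  0.528  1.434 -0.     1.181 -0.179] [ 0.99 -0.23 -0.84]
```

Request:
drive_tool(targets=[-49.3,-31.9,-0.2,0,0,-19.3,-49.3,-31.9,-0.2,0,0,-19.3,-49.3,-31.9,-0.2,0,0,-19.3,-49.3,-31.9,-0.2,0,0,-19.3,-49.3,-31.9,-0.2,0,0,-19.3,-49.3,-31.9,-0.2,0,0,-19.3,-49.3,-31.9,-0.2,0,0,-19.3,-49.3,-31.9,-0.2,0,0,-19.3,-49.3,-31.9,-0.2,0,0,-19.3,-49.3,-31.9,-0.2,0,0,-19.3,-49.3,-31.9,-0.2,0,0,-19.3,-49.3,-31.9,-0.2,0,0,-19.3], grip=-1)

```text
time: 1.1
position: [0.5051, 0.2114, 0.1998]
tool_rot: [-0.015, 1.0, -0.0, -0.0]
ft_force: [0.4, 1.2, 1.2]
grip_width: 0.0871
```

```bash
python3 plan.py 0.562 0.143 0.20 91.8
```

```text
[-5.47 -7.01 -0.03] [ 0.   -0.05 -0.04]
1.1 [0.5051 0.2114 0.1998] [ 0.192  0.422  1.626  0.     1.095 -1.41 ] [0.35 1.23 1.15]
```

Request:
drive_tool(targets=[-5.5,-7.0,0,0,0,0,-5.5,-7.0,0,0,0,0,-5.5,-7.0,0,0,0,0,-5.5,-7.0,0,0,0,0,-5.5,-7.0,0,0,0,0,-5.5,-7.0,0,0,0,0])

```text
time: 1.6
position: [0.5599, 0.1461, 0.1996]
tool_rot: [-0.016, 1.0, 0.0, -0.001]
ft_force: [0.1, -0.2, 0.7]
grip_width: 0.087
```

```bash
python3 plan.py 0.562 0.143 0.20 91.8
cat > wr.py <<'E'
import sys,pickle
from h import *
k=sys.argv[1]
o=robot.get_obs(); im,d=robot.camera("wrist"); np.savez(f"pics/wrist{k}.npz",im=im,d=d); pickle.dump(o,open(f"pics/obs{k}.pkl","wb"))
cv2.imwrite(f"pics/wrist{k}.png",im[:,:,::-1])
E
python3 wr.py 1
python3 - <<'E'
from h import *; import pickle
im,d=load("wrist",1); o=pickle.load(open("pics/obs1.pkl","rb"))
P=cloud("wrist",d,o); z=P[...,2]
for nm,z0,z1,cx,cy,r in [("blade",.09,.11,.562,.143,.045),("rack",.034,.046,.56,.18,.12)]:
    m=((z>z0)&(z<z1)&(abs(P[...,0]-cx)<r)&(abs(P[...,1]-cy)<r)).astype(np.uint8)
    k,l,st,ce=cv2.connectedComponentsWithStats(m); i=1+np.argmax(st[1:,4]); Q=P[l==i]
    c=cv2.minAreaRect((Q[:,:2]*1000).astype(np.float32)); print(nm,len(Q),np.median(Q[:,2]),Q.mean(0),c,ce[i])
E
```

```text
[-0.2  -0.32 -0.04] [ 0.03 -0.13  0.04]
1.6 [0.5599 0.1461 0.1996] [ 6.200e-02  4.640e-01  1.548e+00  1.000e-03  1.131e+00 -1.541e+00] [ 0.12 -0.23  0.68]
blade 932 0.09908356334247079 [0.55965437 0.14408471 0.09892546] ((560.9195556640625, 143.90794372558594), (49.64943313598633, 15.69866943359375), 2.003960609436035) [254.77253219 182.1083691 ]
rack 11255 0.03927182144723059 [0.55688003 0.18397014 0.03925711] ((559.7791137695312, 183.68348693847656), (96.75770568847656, 170.2382049560547), 1.4130058288574219) [291.273745   168.29560195]
```

View pics/wrist1.png

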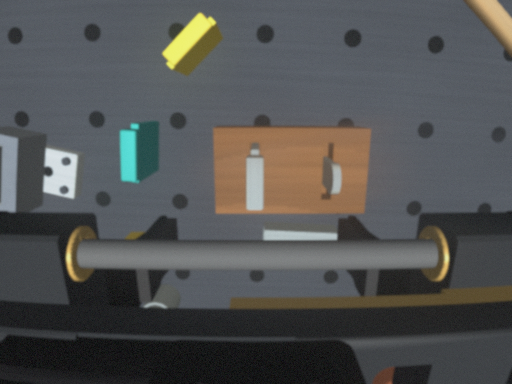

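The wrist picture shows the blade's T-bar at about (255,182), between the open jaws, and the gauge at (335,177). Wrist and top measurements agree at (0.561, 0.144) with 2° of yaw, so I'm going down.

```bash
python3 plan.py 0.561 0.144 0.071 92
```

```text
[-0.12 -0.25 12.88] [ 0.02 -0.1  -0.12]
1.65 [0.56   0.1464 0.1998] [ 0.063  0.464  1.548  0.     1.131 -1.541] [ 0.37  1.03 -0.51]
```

Request:
drive_tool(targets=[-0.1,-0.25,3,0,0,0,-0.1,-0.25,6,0,0,0,-0.1,-0.25,8.5,0,0,0,-0.1,-0.25,10.5,0,0,0,-0.1,-0.25,12,0,0,0,-0.1,-0.25,12.5,0,0,0,-0.1,-0.25,12.9,0,0,0,-0.1,-0.25,12.9,0,0,0,-0.1,-0.25,12.9,0,0,0], grip=-0.2)

```text
time: 2.4
position: [0.5631, 0.1432, 0.072]
tool_rot: [-0.016, 1.0, 0.0, 0.001]
ft_force: [-0.7, -0.2, 0.8]
grip_width: 0.0529
```

```bash
python3 plan.py 0.561 0.144 0.071 92; python3 wr.py 2
```

```text
[0.21 0.09 0.09] [ 0.    0.09 -0.16]
2.4 [0.5631 0.1432 0.072 ] [ 0.057  0.64   1.652  0.     0.848 -1.546] [-0.72 -0.23  0.78]
```

View pics/wrist2.png

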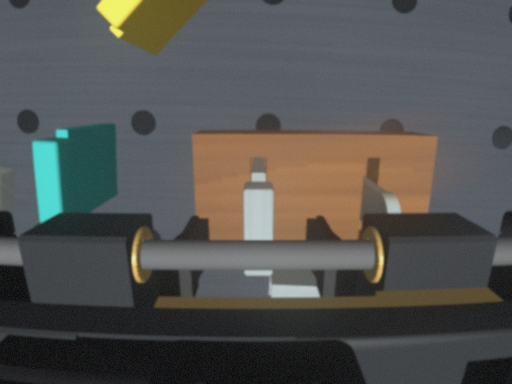

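The bar at (258,225) is centred between the jaws. I'll correct about 2 mm and close.

Request:
drive_tool(targets=[0.2,0.1,0.05,0,0,0,0.2,0.1,0.05,0,0,0,0.2,0.1,0.05,0,0,0])

```text
time: 2.7
position: [0.5608, 0.1435, 0.0712]
tool_rot: [-0.016, 1.0, 0.0, 0.0]
ft_force: [-0.4, 0.8, 0.0]
grip_width: 0.052
```

Request:
drive_tool(targets=[0,0,0,0,0,0,0,0,0,0,0,0,0,0,0,0,0,0,0,0,0,0,0,0,0,0,0,0,0,0,0,0,0,0,0,0], grip=1, squeeze=40)

```text
time: 3.2
position: [0.5606, 0.1434, 0.0705]
tool_rot: [-0.015, 1.0, -0.0, -0.0]
ft_force: [-0.1, -0.4, -0.7]
grip_width: 0.0204
```

```bash
python3 plan.py 0.561 0.144 0.071 92
```

```text
[-0.04  0.05 -0.05] [-0.   -0.01 -0.23]
3.2 [0.5606 0.1434 0.0705] [ 0.057  0.64   1.658 -0.     0.844 -1.544] [-0.11 -0.41 -0.72]
```

Still closing, so I'll wait and then lift.

Request:
drive_tool(targets=[0,0,0,0,0,0,0,0,0,0,0,0,0,0,0,0,0,0,0,0,0,0,0,0])

```text
time: 3.53
position: [0.5607, 0.1435, 0.0705]
tool_rot: [-0.016, 1.0, 0.0, -0.0]
ft_force: [-0.4, 0.6, -0.4]
grip_width: 0.0154
```

Request:
drive_tool(targets=[0,0,-0.5,0,0,0,0,0,-1.2,0,0,0,0,0,-2,0,0,0,0,0,-3,0,0,0,0,0,-4.5,0,0,0,0,0,-6.5,0,0,0,0,0,-8.5,0,0,0,0,0,-10,0,0,0,0,0,-11,0,0,0,0,0,-11,0,0,0])

```text
time: 4.37
position: [0.5625, 0.1437, 0.1838]
tool_rot: [-0.016, 1.0, 0.0, 0.003]
ft_force: [0.4, -0.8, -2.1]
grip_width: 0.0153
```

```bash
python3 plan.py 0.566 -0.1365 0.18 79; python3 wr.py 3
```

```text
[  0.52 -28.01   0.37] [ 0.05  0.35 12.78]
4.3667 [0.5625 0.1437 0.1838] [ 0.058  0.482  1.567  0.     1.086 -1.544] [ 0.4  -0.78 -2.07]
```

View pics/wrist3.png

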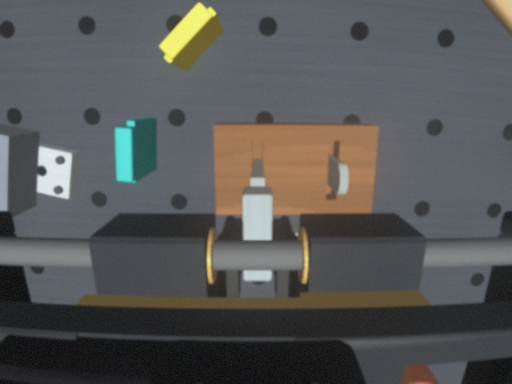

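The blade is held at (257,232) and the gauge is undisturbed at (340,178). Moving over the slot.

Request:
drive_tool(targets=[0.1,-3,0,0,0,3,0.2,-7,0,0,0,6,0.3,-11,0,0,0,9,0.4,-15,0,0,0,12.8,0.5,-19,0,0,0,12.8,0.5,-22.5,0,0,0,12.8,0.5,-25.2,0,0,0,12.8,0.5,-27,0,0,0,12.8,0.5,-28,0,0,0,12.8,0.5,-28,0,0,0,12.8,0.5,-28,0,0,0,12.8,0.5,-28,0,0,0,12.8])

```text
time: 5.42
position: [0.5637, -0.1348, 0.18]
tool_rot: [0.096, 0.995, 0.001, -0.001]
ft_force: [-0.7, 0.3, -2.7]
grip_width: 0.0151
```

```bash
python3 plan.py 0.566 -0.1365 0.18 79; python3 wr.py 4
python3 - <<'E'
from h import *
im,d=robot.camera("top"); cv2.imwrite("pics/top4.png",im[:,:,::-1]); np.savez("pics/top4.npz",im=im,d=d)
import pickle
im,d=load("wrist",4); o=pickle.load(open("pics/obs4.pkl","rb"))
P=cloud("wrist",d,o); z=P[...,2]
for nm,z0,z1,cx,cy,r in [("head",.064,.077,.566,-.136,.07),("bar",.1,.3,.566,-.136,.04)]:
    m=((z>z0)&(z<z1)&(abs(P[...,0]-cx)<r)&(abs(P[...,1]-cy)<r)).astype(np.uint8)
    k,l,st,ce=cv2.connectedComponentsWithStats(m); i=1+np.argmax(st[1:,4]); Q=P[l==i]
    c=cv2.minAreaRect((Q[:,:2]*1000).astype(np.float32)); print(nm,len(Q),np.median(Q[:,2]),Q.mean(0),c,ce[i])
E
```

```text
[-0.26 -0.12 -0.01] [ 0.07 -0.11  0.03]
5.4167 [ 0.5637 -0.1348  0.18  ] [-4.280e-01  4.890e-01  1.567e+00  1.000e-03  1.088e+00 -1.808e+00] [-0.73  0.28 -2.7 ]
head 2934 0.06923662685799374 [ 0.55236967 -0.13441244  0.0692053 ] ((560.7683715820312, -135.42428588867188), (50.08487319946289, 79.81791687011719), 79.15853118896484) [255.07055215 168.2133606 ]
bar 20913 0.2959304843265784 [ 0.5390724  -0.12829491  0.27921699] ((557.7042846679688, -135.9985809326172), (63.403343200683594, 79.99760437011719), 0.0037659229710698128) [264.41686989 257.38225027]
```

View pics/wrist4.png

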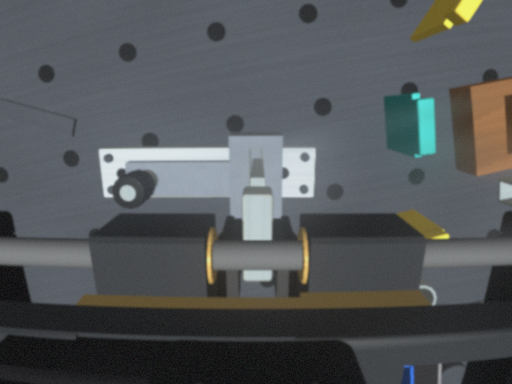

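View pics/top4.png

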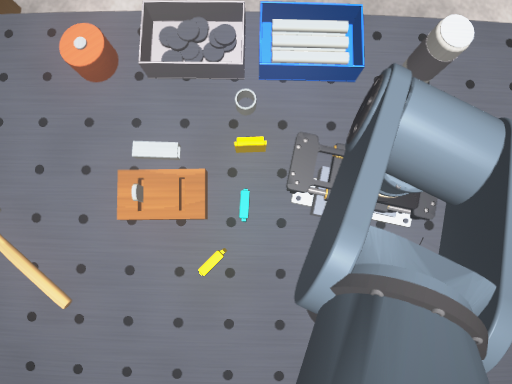

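Run:
```python
from h import *
im,d=load("wrist",4)
cv2.imwrite("pics/c4.png",cv2.resize(im[130:225,215:300],None,fx=6,fy=6,interpolation=cv2.INTER_CUBIC)[:,:,::-1])
```

```text
(no output)
```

View pics/c4.png

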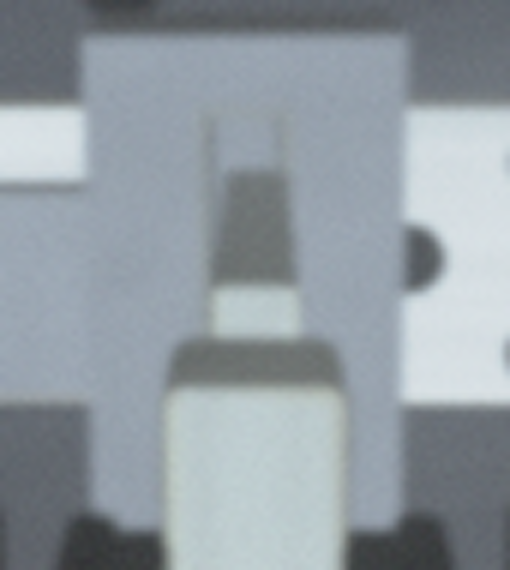

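```bash
python3 - <<'E'
from h import *; import pickle
from scipy.spatial.transform import Rotation as Ro
o=pickle.load(open("pics/obs4.pkl","rb")); R=Ro.from_quat(o['tool_rot']); p=o['position']
for nm,uv,z in [("slot end",[(256.3,148.5)],.07),("blade bottom end",[(257.7,158.7)],.1215),("head L",[(229.3,165)],.07),("head R",[(282.3,165)],.07)]:
    w=plane("wrist",uv,z,o)[0]; print(nm,w.round(4),"tool cm",(R.inv().apply(w-p)*100).round(2))
E
python3 plan.py .5657 -.1363 .142 79
```

```text
slot end [ 0.5339 -0.1297  0.07  ] tool cm [ 3.   -0.07 11.  ]
blade bottom end [ 0.5356 -0.1288  0.1215] tool cm [2.86 0.05 5.85]
head L [ 0.5443 -0.1574  0.07  ] tool cm [ 1.46 -2.6  11.  ]
head R [ 0.5537 -0.1087  0.07  ] tool cm [ 1.46  2.36 11.  ]
[-0.2  -0.12  3.83] [ 0.04 -0.06  0.08]
5.5167 [ 0.564  -0.1348  0.1803] [-0.427  0.489  1.567  0.     1.087 -1.808] [ 0.73 -0.13 -2.93]
```

Request:
drive_tool(targets=[-0.15,-0.13,1,0,0,0,-0.15,-0.13,2,0,0,0,-0.15,-0.13,3,0,0,0,-0.15,-0.13,3.8,0,0,0,-0.15,-0.13,4.2,0,0,0,-0.15,-0.13,4.4,0,0,0,-0.15,-0.13,4.4,0,0,0,-0.15,-0.13,4.4,0,0,0,-0.15,-0.13,4.4,0,0,0])

```text
time: 6.27
position: [0.566, -0.1383, 0.137]
tool_rot: [0.096, 0.995, -0.0, 0.001]
ft_force: [-0.6, -1.2, -2.5]
grip_width: 0.015
```

```bash
python3 plan.py .5656 -.1363 .0935 79; python3 wr.py 5;python3 - <<'E'
from h import *
im,d=load("wrist",5)
cv2.imwrite("pics/c5.png",cv2.resize(im[110:225,205:310],None,fx=5,fy=5,interpolation=cv2.INTER_CUBIC)[:,:,::-1])
E
```

```text
[0.08 0.19 4.35] [-0.02  0.06 -0.02]
6.2667 [ 0.566  -0.1383  0.137 ] [-0.431  0.547  1.602 -0.     0.991 -1.81 ] [-0.59 -1.19 -2.52]
```

View pics/c5.png

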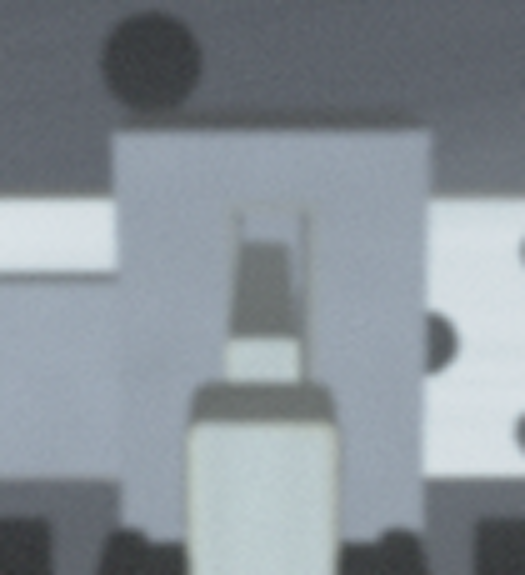

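Request:
drive_tool(targets=[0.05,0.16,0,0,0,0,0.05,0.16,0,0,0,0,0.05,0.16,0,0,0,0,0.05,0.16,0,0,0,0,0.05,0.16,0,0,0,0])

```text
time: 6.73
position: [0.5655, -0.1365, 0.1367]
tool_rot: [0.096, 0.995, -0.0, 0.0]
ft_force: [0.4, 0.4, -3.0]
grip_width: 0.0149
```

```bash
python3 plan.py .5656 -.1363 .0935 79; python3 wr.py 6;python3 - <<'E'
from h import *
im,d=load("wrist",6)
cv2.imwrite("pics/c6.png",cv2.resize(im[110:225,205:310],None,fx=5,fy=5,interpolation=cv2.INTER_CUBIC)[:,:,::-1])
E
```

```text
[-0.01  0.02  4.32] [-0.01  0.01 -0.02]
6.7333 [ 0.5655 -0.1365  0.1367] [-0.429  0.547  1.604 -0.     0.991 -1.807] [ 0.42  0.36 -3.03]
```

View pics/c6.png

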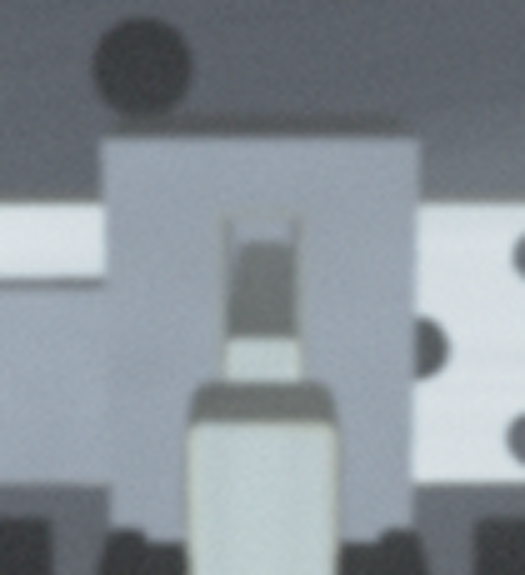

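The blade's lower edge lines up with the slot within about 0.5 mm, so I'm lowering it.

Request:
drive_tool(targets=[0,-0.02,0.3,0,0,0,0,-0.02,0.6,0,0,0,0,-0.02,0.9,0,0,0,0,-0.02,1.2,0,0,0,0,-0.02,1.5,0,0,0,0,-0.02,1.5,0,0,0])

```text
time: 7.28
position: [0.5648, -0.1364, 0.1206]
tool_rot: [0.096, 0.995, 0.0, -0.001]
ft_force: [-0.1, 0.3, -1.7]
grip_width: 0.0153
```

```bash
python3 plan.py .5656 -.1363 .0935 79
```

```text
[-0.08  0.02  2.71] [ 0.02 -0.1  -0.02]
7.2833 [ 0.5648 -0.1364  0.1206] [-0.429  0.569  1.617  0.     0.957 -1.808] [-0.08  0.25 -1.75]
```

Request:
drive_tool(targets=[-0.04,0,0.4,0,0,0,-0.04,0,0.8,0,0,0,-0.04,0,1.2,0,0,0,-0.04,0,1.6,0,0,0,-0.04,0,2.0,0,0,0,-0.04,0,2.3,0,0,0,-0.04,0,2.5,0,0,0,-0.04,0,2.6,0,0,0,-0.04,0,2.6,0,0,0])

```text
time: 8.03
position: [0.5656, -0.1367, 0.0953]
tool_rot: [0.096, 0.995, 0.0, -0.0]
ft_force: [1.1, -0.3, -2.7]
grip_width: 0.0153
```

```bash
python3 plan.py .5656 -.1363 .0935 79
```

```text
[0.01 0.04 0.18] [ 0.   -0.02 -0.02]
8.0333 [ 0.5656 -0.1367  0.0953] [-0.429  0.606  1.634 -0.     0.902 -1.807] [ 1.07 -0.33 -2.74]
```

Still free with no contact, so I'll go on gently until it touches the floor.

Request:
drive_tool(targets=[0,0,0.06,0,0,0,0,0,0.12,0,0,0,0,0,0.18,0,0,0,0,0,0.22,0,0,0,0,0,0.22,0,0,0,0,0,0.22,0,0,0])

```text
time: 8.53
position: [0.5658, -0.1367, 0.0935]
tool_rot: [0.096, 0.995, -0.0, 0.0]
ft_force: [0.0, 0.1, -1.0]
grip_width: 0.0152
```

Request:
drive_tool(targets=[0,0,0.05,0,0,0,0,0,0.1,0,0,0,0,0,0.1,0,0,0])

```text
time: 8.78
position: [0.566, -0.1368, 0.0935]
tool_rot: [0.096, 0.995, -0.0, 0.0]
ft_force: [-2.9, 0.5, 5.0]
grip_width: 0.0153
```

It touched the floor at exactly the expected depth (TCP z 0.0935, force up to +5 N). Releasing.

Request:
drive_tool(targets=[0,0,-0.05,0,0,0,0,0,-0.05,0,0,0,0,0,-0.05,0,0,0,0,0,-0.05,0,0,0,0,0,-0.05,0,0,0], grip=-0.2)

```text
time: 9.2
position: [0.5658, -0.1367, 0.0927]
tool_rot: [0.096, 0.995, -0.0, 0.0]
ft_force: [0.3, 0.9, -0.1]
grip_width: 0.0408
```

Request:
drive_tool(targets=[0,0,-0.5,0,0,0,0,0,-1.5,0,0,0,0,0,-3,0,0,0,0,0,-5,0,0,0,0,0,-7,0,0,0,0,0,-8.5,0,0,0,0,0,-9,0,0,0,0,0,-9,0,0,0])

```text
time: 9.87
position: [0.567, -0.1372, 0.1851]
tool_rot: [0.096, 0.995, -0.001, 0.002]
ft_force: [-0.3, 0.1, -0.3]
grip_width: 0.0524
```

```bash
python3 plan.py .5445 -.2435 .18 79; python3 wr.py 7
python3 - <<'E'
from h import *; import pickle
im,d=load("wrist",7); o=pickle.load(open("pics/obs7.pkl","rb"))
P=cloud("wrist",d,o); z=P[...,2]
for nm,z0,z1,cx,cy,r in [("bar",.112,.132,.566,-.137,.04),("knob",.095,.115,.5445,-.2435,.04)]:
    m=((z>z0)&(z<z1)&(abs(P[...,0]-cx)<r)&(abs(P[...,1]-cy)<r)).astype(np.uint8)
    k,l,st,ce=cv2.connectedComponentsWithStats(m); i=1+np.argmax(st[1:,4]); Q=P[l==i]
    c=cv2.minAreaRect((Q[:,:2]*1000).astype(np.float32)); print(nm,len(Q),np.median(Q[:,2]),Q.mean(0),c,ce[i])
im,d=robot.camera("scene"); np.savez("pics/scene7.npz",im=im,d=d); cv2.imwrite("pics/scene7.png",im[:,:,::-1])
E
```

```text
[  0.18 -10.86   0.52] [-0.06  0.25 -0.01]
9.8667 [ 0.567  -0.1372  0.1851] [-0.429  0.485  1.558 -0.     1.095 -1.807] [-0.26  0.06 -0.32]
bar 1185 0.122120841685703 [ 0.56458914 -0.13597235  0.12199653] ((566.007568359375, -136.26283264160156), (16.05666160583496, 49.3057975769043), 79.2403335571289) [258.04978903 189.41434599]
knob 973 0.10314281559967409 [ 0.54452095 -0.242755    0.1026119 ] ((545.2770385742188, -243.9654083251953), (29.85383415222168, 29.4871883392334), 39.59878921508789) [133.56731757 184.62898253]
```

View pics/wrist7.png

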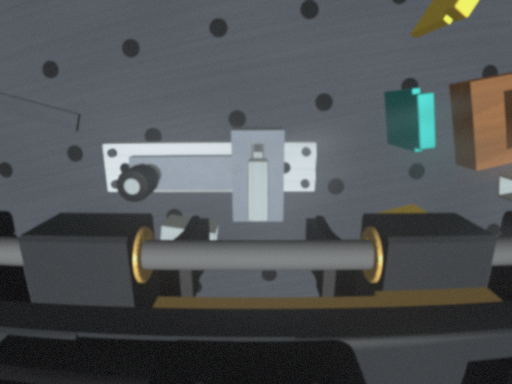

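View pics/scene7.png

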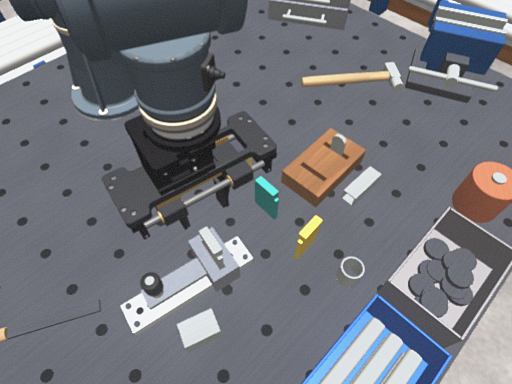

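The blade's bar is at (258,190) in the wrist view. Its top is at z 0.122, against 0.099 for the same bar in the rack at a true 0.100, so it is fully home. The knob is at (132,185), or (0.545, -0.244). The gauge is still standing in the rack. Next is the knob, after checking the arm height beneath it.

```bash
python3 - <<'E'
from h import *; import pickle
im,d=load("wrist",7); o=pickle.load(open("pics/obs7.pkl","rb"))
P=cloud("wrist",d,o)
for t in [.015,.02,.025,.03,.04,.05,-.02,-.03]:
    x,y=.545+.19*t,-.2437+.98*t
    m=np.hypot(P[...,0]-x,P[...,1]-y)<.004; print(t,m.sum(),np.percentile(P[m][:,2],[10,50,95]).round(3) if m.any() else '')
E
python3 plan.py .545 -.2437 .18 79;python3 plan.py .545 -.2437 .072 79
```

```text
0.015 158 [0.051 0.085 0.103]
0.02 46 [0.05  0.051 0.052]
0.025 46 [0.05  0.051 0.053]
0.03 58 [0.05  0.052 0.28 ]
0.04 45 [0.051 0.051 0.052]
0.05 48 [0.05  0.051 0.052]
-0.02 0 
-0.03 0 
[ -0.05 -10.91   0.27] [ 0.01 -0.03 -0.02]
9.9667 [ 0.5654 -0.1365  0.1827] [-0.429  0.488  1.56  -0.     1.094 -1.807] [-0.56  0.51 -0.45]
[ -0.06 -10.91  11.07] [ 0.01 -0.03 -0.02]
9.9667 [ 0.5654 -0.1365  0.1827] [-0.429  0.488  1.56  -0.     1.094 -1.807] [-0.56  0.51 -0.45]
```

Request:
drive_tool(targets=[0,-2,0,0,0,0,0,-5,0,0,0,0,0,-8,0,0,0,0,0,-10,0,0,0,0,0,-10.9,0,0,0,0,0,-10.9,1.5,0,0,0,0,-10.9,3,0,0,0,0,-10.9,4.5,0,0,0,0,-10.9,5.5,0,0,0,0,-10.9,6,0,0,0,0,-10.9,6,0,0,0])

```text
time: 10.88
position: [0.544, -0.2425, 0.1211]
tool_rot: [0.096, 0.995, 0.001, -0.002]
ft_force: [-1.1, -0.1, 0.2]
grip_width: 0.0522
```

```bash
python3 plan.py .545 -.2437 .072 79; python3 wr.py 8
```

```text
[-0.14 -0.1   4.91] [ 0.09 -0.2   0.  ]
10.8833 [ 0.544  -0.2425  0.1211] [-0.607  0.586  1.577  0.     0.982 -1.986] [-1.07 -0.09  0.23]
```

View pics/wrist8.png

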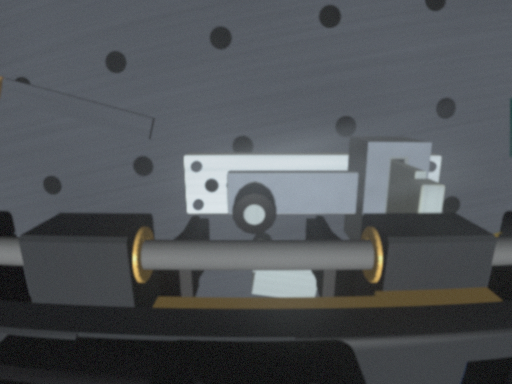

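The knob at (254,214) is between the jaws, so I'm going down.

Request:
drive_tool(targets=[-0.05,-0.05,1.2,0,0,0,-0.05,-0.05,2.4,0,0,0,-0.05,-0.05,3.4,0,0,0,-0.05,-0.05,4.2,0,0,0,-0.05,-0.05,4.7,0,0,0,-0.05,-0.05,4.9,0,0,0,-0.05,-0.05,4.9,0,0,0,-0.05,-0.05,4.9,0,0,0])

```text
time: 11.6
position: [0.5456, -0.2444, 0.074]
tool_rot: [0.096, 0.995, -0.0, 0.0]
ft_force: [-0.0, -0.4, 0.5]
grip_width: 0.0521
```

```bash
python3 plan.py .545 -.2437 .072 79
```

```text
[0.07 0.06 0.2 ] [-0.01  0.03 -0.02]
11.6 [ 0.5456 -0.2444  0.074 ] [-0.608  0.654  1.607 -0.     0.881 -1.986] [-0.01 -0.43  0.47]
```

Closing with about 45 N of squeeze.

Request:
drive_tool(targets=[0.05,0.05,0.2,0,0,0,0.05,0.05,0.2,0,0,0,0.05,0.05,0.2,0,0,0,0.05,0.05,0.2,0,0,0,0.05,0.05,0.2,0,0,0,0.05,0.05,0.2,0,0,0,0.05,0.05,0.2,0,0,0,0.05,0.05,0.2,0,0,0], grip=1, squeeze=50)

```text
time: 12.27
position: [0.5449, -0.2447, 0.0721]
tool_rot: [0.096, 0.995, -0.001, 0.0]
ft_force: [-1.9, -4.5, 1.4]
grip_width: 0.0281
```

```bash
python3 plan.py .545 -.2437 .092 79
```

```text
[ 0.01  0.09 -1.99] [-0.08  0.03 -0.01]
12.2667 [ 0.5449 -0.2447  0.0721] [-6.080e-01  6.560e-01  1.609e+00 -1.000e-03  8.750e-01 -1.986e+00] [-1.88 -4.45  1.43]
```

Request:
drive_tool(targets=[0,-0.08,-0.2,0,0,0,0,-0.08,-0.5,0,0,0,0,-0.08,-0.8,0,0,0,0,-0.08,-1.1,0,0,0,0,-0.08,-1.4,0,0,0,0,-0.08,-1.6,0,0,0,0,-0.08,-1.8,0,0,0,0,-0.08,-1.9,0,0,0,0,-0.08,-1.9,0,0,0,0,-0.08,-1.9,0,0,0])

```text
time: 13.1
position: [0.5448, -0.2446, 0.0905]
tool_rot: [0.096, 0.995, -0.0, 0.0]
ft_force: [2.2, -4.5, -10.9]
grip_width: 0.0279
```

```bash
python3 plan.py .545 -.2437 .092 79
```

```text
[ 0.    0.09 -0.15] [-0.01  0.01 -0.02]
13.1 [ 0.5448 -0.2446  0.0905] [-0.609  0.629  1.598 -0.     0.914 -1.987] [  2.21  -4.5  -10.92]
```

Request:
drive_tool(targets=[0,0,-0.08,0,0,0,0,0,-0.15,0,0,0,0,0,-0.15,0,0,0,0,0,-0.15,0,0,0])

```text
time: 13.43
position: [0.5448, -0.2446, 0.0919]
tool_rot: [0.096, 0.995, -0.0, 0.0]
ft_force: [1.9, -4.7, -9.9]
grip_width: 0.0279
```

Request:
drive_tool(targets=[0,0,-0.05,0,0,0,0,0,-0.05,0,0,0,0,0,-0.05,0,0,0])

```text
time: 13.68
position: [0.5448, -0.2446, 0.0923]
tool_rot: [0.096, 0.995, -0.0, 0.0]
ft_force: [1.7, -4.5, -10.9]
grip_width: 0.0282
```

Request:
drive_tool(targets=[0,0,-0.05,0,0,0,0,0,-0.05,0,0,0,0,0,-0.05,0,0,0])

```text
time: 13.93
position: [0.5448, -0.2446, 0.0923]
tool_rot: [0.096, 0.995, -0.0, -0.0]
ft_force: [2.2, -5.6, -13.9]
grip_width: 0.0281
```

Request:
drive_tool(targets=[0,0,-0.05,0,0,0,0,0,-0.05,0,0,0,0,0,-0.05,0,0,0])

```text
time: 14.18
position: [0.5448, -0.2446, 0.0923]
tool_rot: [0.096, 0.995, 0.0, -0.0]
ft_force: [3.9, -5.5, -16.2]
grip_width: 0.0282
```

The force is rising while the position stands still, so the plunger is at its stop (TCP up 20.2 mm from 0.0721). I'll ease the preload slightly, hold, and verify with pictures.

Request:
drive_tool(targets=[0,0,0.03,0,0,0,0,0,0.03,0,0,0,0,0,0.03,0,0,0,0,0,0.03,0,0,0,0,0,0.03,0,0,0,0,0,0.03,0,0,0,0,0,0.03,0,0,0,0,0,0.03,0,0,0,0,0,0.03,0,0,0,0,0,0.03,0,0,0,0,0,0.03,0,0,0,0,0,0.03,0,0,0])

```text
time: 15.18
position: [0.5448, -0.2446, 0.0923]
tool_rot: [0.096, 0.995, -0.0, -0.0]
ft_force: [3.0, -5.8, -14.3]
grip_width: 0.0285
```

```bash
python3 wr.py 9
python3 - <<'E'
from h import *; import pickle
im,d=robot.camera("scene"); cv2.imwrite("pics/scene9.png",cv2.resize(im[100:384,80:400],None,fx=2.2,fy=2.1)[:,:,::-1])
S=cloud("scene",d); c=S[(abs(S[...,0]-.56)<.035)&(abs(S[...,1]-.137)<1)]
im,d=load("wrist",9); o=pickle.load(open("pics/obs9.pkl","rb"))
P=cloud("wrist",d,o); m=np.hypot(P[...,0]-.545,P[...,1]+.2445)<.012
print("knob top z",np.percentile(P[m][:,2],[10,50]),m.sum())
m=np.hypot(S[...,0]-.566,S[...,1]+.137)<.03; m&=S[...,2]>.1
print("bar top z",np.percentile(S[m][:,2],[10,50,90]),m.sum())
print(robot.get_obs()['ft_force'],robot.get_obs()['position'],robot.get_obs()['grip_width'])
E
```

```text
knob top z [0.05238665 0.12297525] 1123
bar top z [0.11632403 0.12357097 0.2293972 ] 564
[  2.83302065  -5.37402631 -14.68337533] [ 0.54479446 -0.2446022   0.09234207] 0.028132754879635454
```

View pics/wrist9.png

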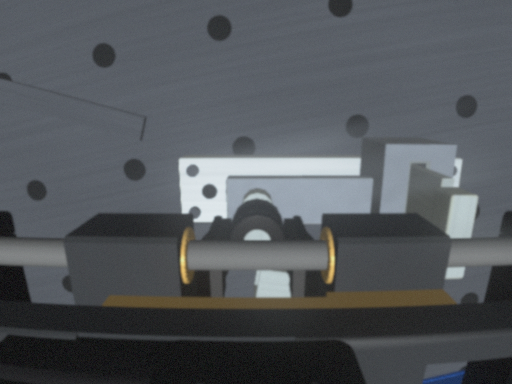

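View pics/scene9.png

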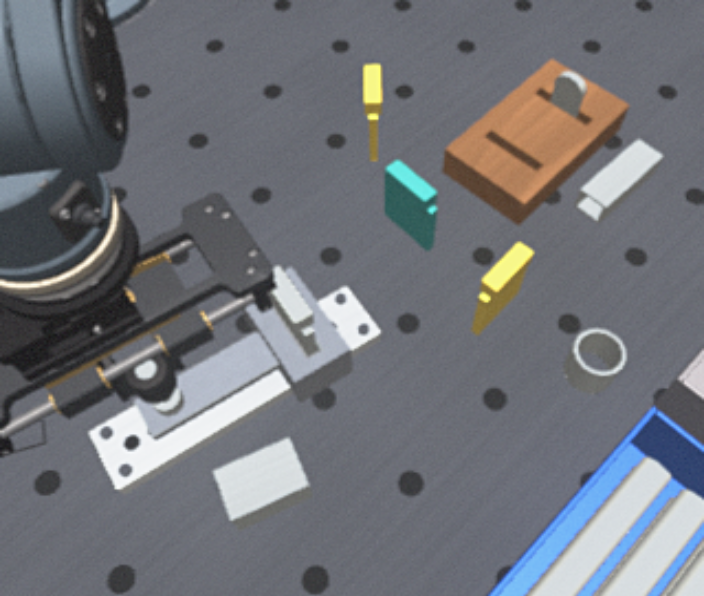

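The knob top is at z 0.123, against 0.103 when seated, so it is up the full 20 mm. The steel sleeve shows beneath it at (165,400) in the crop. The blade stands home in the slot at (295,300), and the gauge is still in the rack. Handing in.

```bash
python3 -c "
from rig import robot
print(robot.hand_in()); o=robot.get_obs(); print(o['time'],o['position'],o['grip_width'],o['ft_force'])"
```

```text
the job is handed in; nothing more can be done
None
the job is handed in; nothing more can be done
```

I took the wide T-bar blade out of the rack and slid it down into the length stop's slot until it touched the floor, then let go. I then gripped the plunger knob and pulled it straight up to its stop. I handed the job in at about 15.3 s, still holding the knob up.

**Last checks before handing in:**
- **Blade:** its top was at z ≈ 0.122–0.124 m, against 0.123 m expected when fully home. Contact with the slot floor came at the expected height with about 5 N.
- **Knob:** its top went from 0.103 to 0.123 m, the full 20 mm. The tool had stopped rising, with about 14.5 N of pull and no slip over a one-second hold.
- **Rest of the scene:** the gauge was still in the rack and the look-alikes were untouched.

**What disagreed:**
- The scene camera placed things about 2–3 mm away from where the top and wrist cameras put them. I used the top and wrist values, which agreed with each other.
- There was a steady sideways force of about 5 N on the knob grip, from a grasp about 1 mm off centre. I shifted the grip slightly before lifting, but it did not go away.

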